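# Pack the pH calibration tray

### The job

Pack the calibration tray for the meter: stand each of the three buffer bottles upright in the cup whose colour matches the dot on its cap and the band on its label, and the blue-capped vial upright in the small white cup. The two white-capped vials do not belong to the set: leave them standing where they are. Do not tip anything over on the way.

Things in the scene. Friction and masses are not known exactly. Their poses are not given: they have to be found in the camera images.
- bottle_red: A 100 mm tall round screw-cap bottle, 110 g, body 49 mm in diameter straight up to z = 60 mm (grip it there), then tapering to a 29 mm cap at the top; white cap with a 23 mm red dot on top, red band on its label; belongs in the red cup. Origin: centre of its underside; z up along it. Starts upright on the worktop.
- bottle_green: A 100 mm tall round screw-cap bottle, 110 g, body 49 mm in diameter straight up to z = 60 mm (grip it there), then tapering to a 29 mm cap at the top; white cap with a 23 mm green dot on top, green band on its label; belongs in the green cup. Origin: centre of its underside; z up along it. Starts upright on the worktop.
- bottle_blue: A 100 mm tall round screw-cap bottle, 110 g, body 49 mm in diameter straight up to z = 60 mm (grip it there), then tapering to a 29 mm cap at the top; black cap with a 23 mm blue dot on top, blue band on its label; belongs in the blue cup. Origin: centre of its underside; z up along it. Starts upright on the worktop.
- vial_blue: A 58 mm tall round glass sample vial, 27 mm in diameter, 18 g, with a blue cap (cap from 47 mm up, 26 mm wide); belongs in the small white cup. Origin: centre of its underside; z up along it. Starts upright on the worktop.
- vial_white_a: A 58 mm tall round glass sample vial, 27 mm in diameter, 18 g, with a white cap (cap from 47 mm up, 26 mm wide); a look-alike that stays where it is. Origin: centre of its underside; z up along it. Starts upright on the worktop.
- vial_white_b: A 58 mm tall round glass sample vial, 27 mm in diameter, 18 g, with a white cap (cap from 47 mm up, 26 mm wide); a look-alike that stays where it is. Origin: centre of its underside; z up along it. Starts upright on the worktop.
- cup_red: The red bottle cup: a fixed 70 x 70 mm coloured insert in a low grey tray, with a 65 mm inner-diameter ring standing on it; its floor is 3 mm above its origin and the ring's rim 15 mm above its origin. Origin: centre of its underside, which lies 4 mm above the worktop; z up. Its x axis runs along the tray's row of four inserts (72 mm from one to the next, in an order that varies); the tray is 304 x 88 mm, its long walls 12 mm and its end walls 24 mm high.
- cup_green: The green bottle cup: a fixed 70 x 70 mm coloured insert in a low grey tray, with a 65 mm inner-diameter ring standing on it; its floor is 3 mm above its origin and the ring's rim 15 mm above its origin. Origin: centre of its underside, which lies 4 mm above the worktop; z up. Its x axis runs along the tray's row of four inserts (72 mm from one to the next, in an order that varies); the tray is 304 x 88 mm, its long walls 12 mm and its end walls 24 mm high.
- cup_blue: The blue bottle cup: a fixed 70 x 70 mm coloured insert in a low grey tray, with a 65 mm inner-diameter ring standing on it; its floor is 3 mm above its origin and the ring's rim 15 mm above its origin. Origin: centre of its underside, which lies 4 mm above the worktop; z up. Its x axis runs along the tray's row of four inserts (72 mm from one to the next, in an order that varies); the tray is 304 x 88 mm, its long walls 12 mm and its end walls 24 mm high.
- cup_white: The small white vial cup: a fixed 70 x 70 mm coloured insert in a low grey tray, with a 44 mm inner-diameter ring standing on it; its floor is 3 mm above its origin and the ring's rim 12 mm above its origin. Origin: centre of its underside, which lies 4 mm above the worktop; z up. Its x axis runs along the tray's row of four inserts (72 mm from one to the next, in an order that varies); the tray is 304 x 88 mm, its long walls 12 mm and its end walls 24 mm high.
Things that resemble listed ones, but are neither listed nor needed, are in the scene too. Leave any black look-alike of the cup_white alone.

How it is judged:
At the end, for the whole second after the job is handed in: Each bottle stands in the cup of its dot's and band's colour and the blue-capped vial in the white cup: centre within 12 mm of the cup's, on the cup's floor (within 4 mm), upright within 0.1 rad, at rest and released. Both white-capped vials stand upright within 30 mm of where they started (horizontal distance between bottle_red and cup_red below 0.012 m and z of bottle_red in the frame of cup_red between 0 and 0.007 m and angle between each of bottle_red, bottle_green, bottle_blue, vial_blue, vial_white_a, vial_white_b's own z axis and vertical below 0.1 rad and linear speed of each of bottle_red, bottle_green, bottle_blue, vial_blue below 0.02 m/s and angular speed of each of bottle_red, bottle_green, bottle_blue, vial_blue below 0.3 rad/s and horizontal distance between bottle_green and cup_green below 0.012 m and z of bottle_green in the frame of cup_green between 0 and 0.007 m and horizontal distance between bottle_blue and cup_blue below 0.012 m and z of bottle_blue in the frame of cup_blue between 0 and 0.007 m and horizontal distance between vial_blue and cup_white below 0.012 m and z of vial_blue in the frame of cup_white between 0 and 0.007 m and distance of each of vial_white_a, vial_white_b from where it was at the start of the episode below 0.03 m); the robot touches nothing.
It fails at once if a bottle or vial of the set is tipped over (more than 0.8 rad) (angle between any of bottle_red, bottle_green, bottle_blue, vial_blue's own z axis and vertical above 0.8 rad).
It fails at once if a white-capped vial is moved more than 30 mm or tipped over (distance of any of vial_white_a, vial_white_b from where it was at the start of the episode above 0.03 m or angle between any of vial_white_a, vial_white_b's own z axis and vertical above 0.8 rad).
It also fails if it takes over 112 s, if anything falls off the work surface, if the arm or the gripper's body presses on something with over 40 N, if the wrist force passes 120 N, or if a joint passes its speed limit or range.

### The arm

A 6-joint arm with a two-finger parallel gripper is mounted at the origin on a cart in front of the work surface, level with it; the furniture and walls round the work are solid. World frame = base frame: x ahead of the robot, y to its left, z up, the work surface at z = 0. Lengths are in m, angles in rad, forces in N, time in s.
With the tool pointing down it reaches from about 0.25 to 0.725 m from the base axis. Payload 4 kg.
Tool frame: the origin (TCP) lies midway between the tips of the shut fingers; the grasp point (between the pads) lies 19 mm behind it (bot.grip_point_offset is the distance from the TCP to the grasp point, in m); z points along the fingers, y is the line along which they close (so a half turn about z gives the same grasp; the last joint's range is limited). The gripper opens to 85 mm and grips with 20 to 120 N. Pads are 22 mm wide; open, the fingers measure 114 mm over their backs; the gripper's body (76 mm by 85 mm) begins 54 mm behind the grasp point. The pads swing forward as they close: fully open they stand 13 mm farther back than shut.
Start: joints at [-1.275, 0.241, 0.005, 1.335, 0, 1.571], TCP at [0.146, -0.478, 0.231] pointing down, gripper open.
Joint ranges: [-2.72, 2.72], [-1.05, 1.87], [-1.09, 1.28], [-1.99, 2.15], [-1.42, 1.44], [-3.14, 3.14]. Speed limits (rad/s): [2.79, 2.79, 3.14, 3.14, 3.14, 3.14].

### API

Orientations are given as a unit quaternion [x, y, z, w].
In Python, from workcell import bot gives the robot as it stands.
- The arm moves only by the tool step_arm, never from a script. Its argument "targets" is text: rows parted by semicolons, each of 7 numbers parted by spaces: the opening, from -1 (shut) to 1 (fully open), so that 0 is half open, then the shift along the world's x, y, z normalised to -1 to 1, where 1 is 0.5 m, then the turn, a rotation vector about the world's x, y, z normalised to -1 to 1, where 1 is pi/4 rad. In form: gripper x y z wx wy wz; .... A call has 1 to 10 rows; each row is the pose to reach, as a shift and turn from the pose commanded when the call began; what a row does not reach only later rows make up. A row lasts 1/12 s, in which the tool goes at most 41.7 mm and 7.16 degrees, less where a joint would pass 70% of its speed; a pose out of reach is approached as far as the arm can. A call with a number of a shift or a turn outside -1 to 1 is refused whole. A call with a gripper value outside its range is refused whole. The fingers move at their own pace and stop on an object; the grip force is fixed at half the most. Time passes only in rows, so rows that repeat a pose let the fingers close. It gives the time, the measured TCP pose, the force, the opening and the grip force at its end, in the units of the state.
- bot.get_obs(): the state, without advancing time (a new reading comes with each control period).
- bot.camera(name): name is "scene" or "side" or "wrist"; returns the picture (480x640x3 uint8, red, green, blue); there is no depth.
- bot.camera_info(name): a dict with "vertical_fov" (degrees; the focal length in pixels is half the picture's height over the tangent of half this angle, whatever the lens; pixels are square), "cx", "cy" (the principal point, pixels), "pose" (4x4, takes a point from camera to world coordinates). Camera axes: x right, y up, looking along -z (the intrinsics and any distortion apply to the point x, -y, -z); pixel columns grow to the right and rows downward; lengths in m; the calibration is good to about 2 mm. A picture is of the moment at which its call begins: read the wrist's pose just before it. camera_info takes no time and is no camera call; for the wrist camera it gives the pose at the moment of the call.
- bot.job_done(): hands the job in; it is judged then, once.
The state is a dict: "clock": time; "joint_pos": joint angles; "joint_vel": joint speeds; "tau": joint torques, N m; "eef_pos": TCP position; "tool_rot": TCP orientation; "ft_force": force on the tool from outside, world axes, zero at the start; "ft_torque": the same for the moment, N m; "grip_width": finger opening in m; "grasp_force": force on a finger pad.
Only numpy, scipy, OpenCV 4.12 (cv2) and the standard library are available. Lean on these libraries where they do the work, as an engineer would, in place of code of your own. Each camera call takes 0.05 s, during which the arm holds its last target. There are 200 camera calls.

## Working session

There is one attempt and no reset: what is moved stays moved. The work goes in short steps, Python scripts to look and compute and a tool call to move; the robot and the scene stay as the last step left them, time stands still between calls to the robot, and variables do not carry over. Pictures are saved under pics/ and viewed, at most 14 in all, crops included, and the job is handed in when it is done.

Besides the shell and the picture viewer there is one more tool, called after "Request:" as name(argument=value, ...) on one line, values as JSON. step_arm: Moves the arm, as the interface text tells. Scaled input: -1 to 1 covers 0.5 m each way for a shift and pi/4 rad each way for a turn. Its arguments: {"type":"object","properties":{"targets":{"type":"string"}},"required":["targets"]}

```bash
mkdir -p pics
python3 - <<'E'
from workcell import bot
import cv2,numpy as np
o=bot.get_obs();print(o['clock'],o['eef_pos'],o['tool_rot'],o['grip_width'])
for n in("scene","side"):
    i=bot.camera_info(n);print(n,i)
    cv2.imwrite(f"pics/{n}0.png",bot.camera(n)[:,:,::-1])
E
ls
```

```text
0.0 [ 0.14556364 -0.4776779   0.23042164] [ 9.89086090e-01  1.47335153e-01 -1.40234075e-04 -1.01989347e-03] 0.08554654731458251
scene {'vertical_fov': 42.32707737918146, 'cx': 320.12380080730975, 'cy': 238.22893083747337, 'pose': array([[-0.47325261,  0.67215305, -0.56942273, -0.30168135],
       [-0.88080287, -0.35020376,  0.3186591 ,  0.44258686],
       [ 0.0147737 ,  0.65235543,  0.75776918,  1.11190145],
       [ 0.        ,  0.        ,  0.        ,  1.        ]])}
side {'vertical_fov': 47.80239713950202, 'cx': 312.24027037623995, 'cy': 242.6619888934093, 'pose': array([[ 0.87767473,  0.30663023, -0.36832725,  0.05547965],
       [-0.47922803,  0.56992385, -0.66747832, -0.82508661],
       [ 0.00524945,  0.7623416 ,  0.64715356,  0.83169181],
       [ 0.        ,  0.        ,  0.        ,  1.        ]])}
pics
```

View pics/scene0.png

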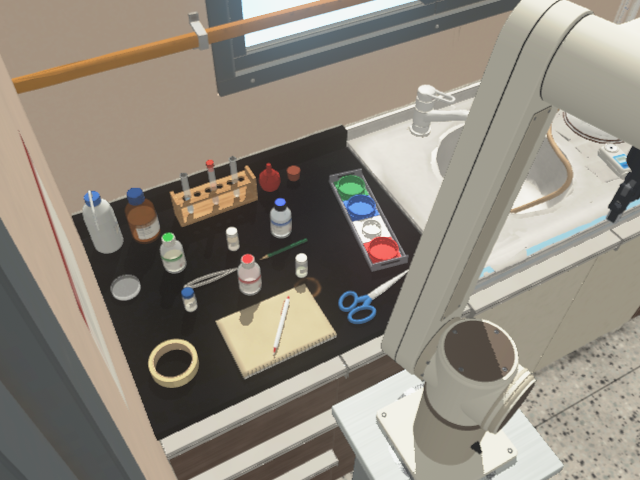

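View pics/side0.png

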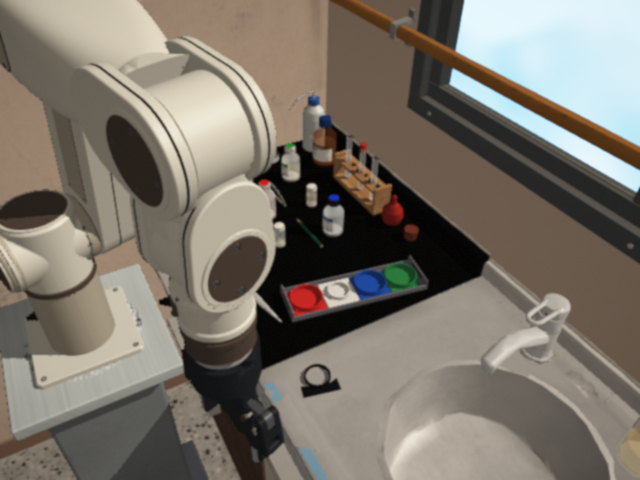

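Scene view: cups are green (352,187), blue (361,207), white (371,228) and red (383,250). Bottles are green dot (168,238), red dot (248,259) and blue dot (281,203). The blue-cap vial is at (188,293), and the white vials are at (232,232) and (302,258). The side view also shows the black ring decoy at (316,375).

```bash
cat > h.py <<'E'
from workcell import bot
import cv2,numpy as np
def ray(n,u,v,z,info=None):
    i=info or bot.camera_info(n);f=240/np.tan(np.radians(i['vertical_fov'])/2);P=i['pose']
    d=P[:3,:3]@np.array([(u-i['cx'])/f,-(v-i['cy'])/f,-1.]);c=P[:3,3]
    return (c+d*(z-c[2])/d[2])[:2]
def blobs(im,col,lo=15,box=None):
    h=cv2.cvtColor(im,cv2.COLOR_RGB2HSV)
    rg={'red':[((0,150,90),(8,255,255)),((172,150,90),(180,255,255))],'green':[((50,110,60),(80,255,255))],'blue':[((105,130,60),(125,255,255))]}[col]
    m=sum(cv2.inRange(h,*r) for r in rg).astype(np.uint8)
    n,l,s,c=cv2.connectedComponentsWithStats(m)
    return [(int(s[k,4]),*np.round(c[k],1),*s[k,:4]) for k in range(1,n) if s[k,4]>=lo]
E
python3 - <<'E'
from h import *
for n in("scene","side"):
    im=cv2.imread(f"pics/{n}0.png")[:,:,::-1]
    for c in('red','green','blue'):
        for b in blobs(im,c):
            print(n,c,b[0],[int(x) for x in b[1:]],np.round(ray(n,b[1],b[2],.1),3),'z.058',np.round(ray(n,b[1],b[2],.058),3),'z.01',np.round(ray(n,b[1],b[2],.01),3))
im=cv2.imread("pics/scene0.png")
a=cv2.resize(im[150:330,100:420],None,fx=2.5,fy=2.5,interpolation=cv2.INTER_CUBIC);cv2.imwrite("pics/c1.png",a)
E
```

```text
scene red 32 [209, 162, 206, 160, 7, 7] [0.793 0.139] z.058 [0.838 0.127] z.01 [0.89  0.112]
scene red 361 [269, 178, 259, 163, 21, 28] [0.678 0.035] z.058 [0.718 0.019] z.01 [ 0.765 -0.001]
scene red 569 [382, 248, 366, 237, 34, 26] [ 0.371 -0.086] z.058 [ 0.399 -0.108] z.01 [ 0.431 -0.133]
scene red 57 [247, 258, 243, 254, 9, 9] [0.48  0.179] z.058 [0.513 0.168] z.01 [0.55  0.155]
scene green 379 [348, 188, 335, 177, 33, 24] [ 0.563 -0.114] z.058 [ 0.599 -0.138] z.01 [ 0.64  -0.164]
scene green 65 [167, 236, 163, 232, 10, 9] [0.615 0.305] z.058 [0.653 0.3  ] z.01 [0.697 0.293]
scene blue 116 [134, 192, 127, 188, 15, 10] [0.777 0.329] z.058 [0.822 0.324] z.01 [0.873 0.319]
scene blue 50 [94, 195, 92, 191, 7, 10] [0.808 0.41 ] z.058 [0.854 0.409] z.01 [0.907 0.408]
scene blue 24 [86, 197, 84, 194, 5, 8] [0.811 0.43 ] z.058 [0.857 0.429] z.01 [0.91  0.428]
scene blue 596 [360, 206, 344, 195, 34, 26] [ 0.499 -0.108] z.058 [ 0.532 -0.13 ] z.01 [ 0.57  -0.157]
scene blue 72 [279, 201, 275, 198, 11, 8] [0.598 0.046] z.058 [0.635 0.03 ] z.01 [0.678 0.011]
scene blue 94 [187, 292, 181, 288,
[... 524 characters left out ...]
.01 [ 0.759 -0.046]
side red 867 [305, 298, 287, 284, 40, 32] [ 0.384 -0.207] z.058 [ 0.403 -0.171] z.01 [ 0.424 -0.131]
side green 26 [289, 144, 286, 143, 9, 5] [0.612 0.31 ] z.058 [0.644 0.375] z.01 [0.68  0.449]
side green 737 [400, 276, 380, 263, 40, 29] [ 0.574 -0.241] z.058 [ 0.604 -0.207] z.01 [ 0.638 -0.169]
side blue 62 [313, 100, 309, 97, 9, 8] [0.792 0.51 ] z.058 [0.834 0.587] z.01 [0.882 0.674]
side blue 68 [326, 119, 320, 116, 11, 11] [0.765 0.385] z.058 [0.806 0.455] z.01 [0.853 0.534]
side blue 73 [333, 197, 328, 194, 12, 8] [0.593 0.049] z.058 [0.624 0.099] z.01 [0.659 0.157]
side blue 804 [369, 283, 350, 270, 41, 29] [ 0.511 -0.229] z.058 [ 0.537 -0.195] z.01 [ 0.566 -0.156]
```

View pics/c1.png

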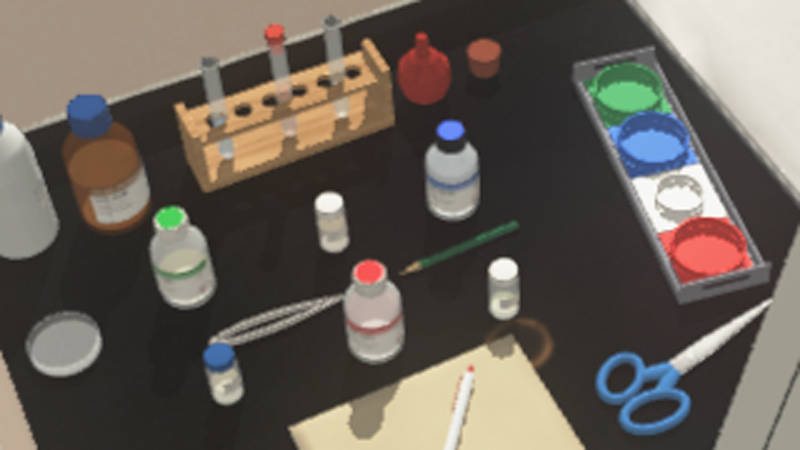

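The crop confirms that each band matches its cap dot: green (172,218), red (370,272), blue (451,130). It also shows the blue-cap vial at (219,357) and the white vials at (331,200) and (503,270), with cups in the order green, blue, white, red. The brown bottle's blue cap and the red flask are distractors.

Next I'll start turning towards the tray while measuring the white vials.

Run:
```python
from h import *
for n,u,v in(("va",232,230),("vb",301.5,256.5),("vblue",187.5,290)): print(n,np.round(ray("scene",u,v,.058),3))
a=cv2.imread("pics/side0.png")
print('side',np.round(ray("side",311.5,186.5,.058),3),np.round(ray("side",280,225,.058),3))
```

```text
va [0.604 0.165]
vb [0.463 0.06 ]
vblue [0.493 0.312]
side [0.599 0.165] [0.461 0.063]
```

Request:
step_arm(targets="1 0.06 0.07 0.05 0 0 0.15; 1 0.12 0.14 0.10 0 0 0.3; 1 0.19 0.2 0.14 0 0 0.45; 1 0.26 0.26 0.14 0 0 0.6; 1 0.33 0.32 0.14 0 0 0.75; 1 0.39 0.37 0.14 0 0 0.9; 1 0.45 0.42 0.14 0 0 1; 1 0.51 0.46 0.14 0 0 1; 1 0.57 0.50 0.14 0 0 1; 1 0.63 0.54 0.14 0 0 1")

```text
clock: 0.93
eef_pos: [0.4498, -0.2146, 0.3012]
tool_rot: [0.857, 0.515, -0.0, -0.0]
ft_force: [0.7, -2.2, 0.2]
grip_width: 0.0858
grasp_force: 0.0
```

Request:
step_arm(targets="1 0.05 0.05 0 0 0 0.15; 1 0.1 0.1 0 0 0 0.3; 1 0.14 0.115 0 0 0 0.45; 1 0.14 0.115 0 0 0 0.6; 1 0.14 0.115 0 0 0 0.75; 1 0.14 0.115 0 0 0 0.9; 1 0.14 0.115 0 0 0 1")

```text
clock: 1.52
eef_pos: [0.5187, -0.1585, 0.3005]
tool_rot: [0.593, 0.805, -0.0, -0.001]
ft_force: [-0.2, 0.7, -0.2]
grip_width: 0.085
grasp_force: 0.0
```

Request:
step_arm(targets="1 0 0 0 0 0 0.15; 1 0 0 0 0 0 0.3; 1 0 0 0 0 0 0.45; 1 0 0 0 0 0 0.6; 1 0 0 0 0 0 0.75; 1 0 0 0 0 0 0.9; 1 0 0 0 0 0 1")

```text
clock: 2.1
eef_pos: [0.5185, -0.1588, 0.3007]
tool_rot: [0.24, 0.971, 0.0, -0.001]
ft_force: [-1.1, 0.1, 0.7]
grip_width: 0.0857
grasp_force: 0.0
```

Request:
step_arm(targets="1 0 0 0 0 0 0.15; 1 0 0 0 0 0 0.3; 1 0 0 0 0 0 0.42; 1 0 0 0 0 0 0.42; 1 0 0 0 0 0 0.42")

```text
clock: 2.52
eef_pos: [0.5185, -0.1589, 0.3008]
tool_rot: [0.081, 0.997, 0.0, -0.001]
ft_force: [0.4, -0.2, 0.1]
grip_width: 0.085
grasp_force: 0.0
```

Run:
```python
from h import *
o=bot.get_obs();print(o['eef_pos'],o['tool_rot'],o['joint_pos'])
i=bot.camera_info("wrist");print(i);im=bot.camera("wrist")
cv2.imwrite("pics/w1.png",im[:,:,::-1])
for c in('red','green','blue'):
    for b in blobs(im,c,200): print(c,b[0],[int(x) for x in b[1:]],np.round(ray("wrist",b[1],b[2],.01,i),4))
```

```text
[ 0.51851896 -0.15887423  0.30082006] [ 8.10247341e-02  9.96711946e-01  1.01941836e-04 -5.27680419e-04] [-2.97302749e-01  3.11717297e-01  2.79767241e-01  1.53992080e+00
 -2.72467080e-05 -1.35075408e-01]
{'vertical_fov': 71.83085232964095, 'cx': 320.1493857093189, 'cy': 238.41639395537706, 'pose': array([[ 1.61211782e-01, -9.50459248e-01, -2.65778063e-01,
         4.52555001e-01],
       [ 9.86919802e-01,  1.55185627e-01,  4.36660768e-02,
        -1.48191862e-01],
       [-2.57891195e-04, -2.69341119e-01,  9.63044804e-01,
         4.42508154e-01],
       [ 0.00000000e+00,  0.00000000e+00,  0.00000000e+00,
         1.00000000e+00]])}
red 3326 [331, 123, 304, 93, 57, 61] [ 0.4283 -0.1303]
red 523 [411, 344, 401, 330, 25, 28] [ 0.7551 -0.0594]
green 374 [486, 188, 450, 180, 76, 19] [0.5407 0.056 ]
green 2238 [327, 284, 304, 261, 49, 51] [ 0.6405 -0.1682]
blue 2549 [328, 235, 304, 210, 52, 53] [ 0.5693 -0.1555]
blue 430 [520, 251, 508, 241, 25, 22] [0.6343 0.0996]
```

View pics/w1.png

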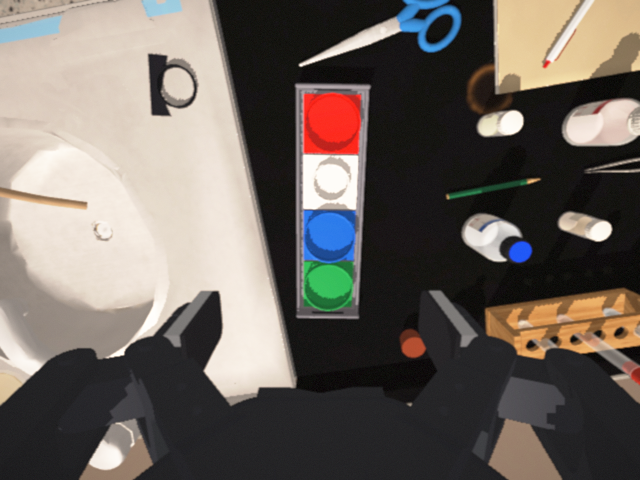

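Wrist view: the tray column has red (331,123), white (333,178), blue (328,235) and green (327,284). The black decoy is at (175,87), and the blue bottle cap is at (520,251). This confirms the cups at red (.428,-.131), white (.499,-.143), blue (.569,-.156) and green (.641,-.168).

Run:
```python
from h import *
print('blue',ray("wrist",519.5,250.5,.1),'rackcorner',ray("wrist",487,308,.07),ray("wrist",487,308,.05),ray("scene",172,197,.06),ray("scene",254,176,.06),ray("wrist",630,290,.07))
```

```text
blue [0.59542252 0.04743627] rackcorner [0.67724578 0.02471235] [0.68930615 0.03399449] [0.76383102 0.24992082] [0.7403847  0.04863129] [0.6808733  0.19759644]
```

Request:
step_arm(targets="1 0.03 0.08 -0.02 0 0 0; 1 0.06 0.16 -0.06 0 0 0; 1 0.09 0.24 -0.11 0 0 0; 1 0.12 0.31 -0.16 0 0 0; 1 0.14 0.36 -0.21 0 0 0; 1 0.15 0.41 -0.26 0 0 0; 1 0.154 0.413 -0.28 0 0 0; 1 0.154 0.413 -0.28 0 0 0; 1 0.154 0.413 -0.28 0 0 0")

```text
clock: 3.32
eef_pos: [0.5949, 0.0479, 0.1602]
tool_rot: [0.08, 0.997, -0.0, -0.002]
ft_force: [-1.0, -0.4, 0.7]
grip_width: 0.0858
grasp_force: 0.0
```

Request:
step_arm(targets="1 0 0 -0.06 0 0 0; 1 0 0 -0.12 0 0 0; 1 0 0 -0.17 0 0 0; 1 0 0 -0.21 0 0 0; 1 0 0 -0.24 0 0 0; 1 0 0 -0.258 0 0 0; 1 0 0 -0.258 0 0 0; 1 0 0 -0.258 0 0 0")

```text
clock: 3.98
eef_pos: [0.5967, 0.0466, 0.0337]
tool_rot: [0.081, 0.997, 0.0, 0.001]
ft_force: [0.6, 0.1, 0.4]
grip_width: 0.0854
grasp_force: 0.0
```

Request:
step_arm(targets="-1 0 0 0 0 0 0; -1 0 0 0 0 0 0; -1 0 0 0 0 0 0; -1 0 0 0 0 0 0; -1 0 0 0 0 0 0; -1 0 0 0 0 0 0; -1 0 0 0 0 0 0; -1 0 0 0 0 0 0")

```text
clock: 4.65
eef_pos: [0.5971, 0.0479, 0.0341]
tool_rot: [0.08, 0.997, 0.0, 0.002]
ft_force: [-0.7, -0.5, 5.9]
grip_width: 0.0467
grasp_force: 62.3
```

Request:
step_arm(targets="-1 0 0 0.05 0 0 0; -1 0 0 0.11 0 0 0; -1 0 -0.03 0.16 0 0 0; -1 -0.01 -0.09 0.18 0 0 0; -1 -0.02 -0.16 0.18 0 0 0; -1 -0.03 -0.23 0.18 0 0 0; -1 -0.04 -0.3 0.18 0 0 0; -1 -0.05 -0.36 0.18 0 0 0; -1 -0.053 -0.4 0.18 0 0 0; -1 -0.053 -0.405 0.18 0 0 0")

```text
clock: 5.48
eef_pos: [0.5682, -0.1589, 0.122]
tool_rot: [0.082, 0.997, -0.001, -0.0]
ft_force: [-0.8, 0.2, -1.8]
grip_width: 0.047
grasp_force: 62.1
```

Request:
step_arm(targets="-1 0 0 0 0 0 0; -1 0 0 0 0 0 0")

```text
clock: 5.65
eef_pos: [0.569, -0.1544, 0.122]
tool_rot: [0.08, 0.997, 0.0, -0.0]
ft_force: [-0.4, 0.6, -1.5]
grip_width: 0.0469
grasp_force: 62.1
```

Request:
step_arm(targets="-1 0.003 -0.002 -0.05 0 0 0; -1 0.003 -0.002 -0.09 0 0 0; -1 0.003 -0.002 -0.12 0 0 0; -1 0.003 -0.002 -0.14 0 0 0; -1 0.003 -0.002 -0.15 0 0 0; -1 0.003 -0.002 -0.156 0 0 0; -1 0.003 -0.002 -0.16 0 0 0; -1 0.003 -0.002 -0.16 0 0 0")

```text
clock: 6.32
eef_pos: [0.5713, -0.1557, 0.0427]
tool_rot: [0.079, 0.997, -0.0, 0.0]
ft_force: [-0.4, -0.1, -1.9]
grip_width: 0.0469
grasp_force: 62.1
```

Request:
step_arm(targets="-1 0 0 -0.003 0 0 0; -1 0 0 -0.003 0 0 0")

```text
clock: 6.48
eef_pos: [0.5713, -0.1561, 0.0415]
tool_rot: [0.08, 0.997, -0.0, 0.001]
ft_force: [1.4, 0.0, -1.5]
grip_width: 0.0468
grasp_force: 62.1
```

Request:
step_arm(targets="1 0 0 0 0 0 0; 1 0 0 0 0 0 0; 1 0 0 0 0 0 0; 1 0 0 0 0 0 0; 1 0 0 0 0 0 0; 1 0 0 0 0 0 0")

```text
clock: 6.98
eef_pos: [0.5708, -0.156, 0.0409]
tool_rot: [0.08, 0.997, -0.0, 0.0]
ft_force: [-0.1, 0.2, 0.2]
grip_width: 0.0856
grasp_force: 0.0
```

Request:
step_arm(targets="1 0 0 0.05 0 0 0; 1 0 0 0.12 0 0 0; 1 0 0 0.2 0 0 0; 1 0 0 0.28 0 0 0; 1 0 0 0.36 0 0 0; 1 0 0 0.4 0 0 0; 1 0 0 0.4 0 0 0")

```text
clock: 7.57
eef_pos: [0.5737, -0.1567, 0.2478]
tool_rot: [0.08, 0.997, -0.001, 0.006]
ft_force: [-0.2, -0.7, -0.2]
grip_width: 0.0854
grasp_force: 0.0
```

Run:
```python
from h import *
o=bot.get_obs();print(o['eef_pos'],o['ft_force'])
i=bot.camera_info("wrist");im=bot.camera("wrist")
for c in('red','green','blue'):
    for b in blobs(im,c,100): print(c,b[0],[int(x) for x in b[1:]],np.round(ray("wrist",b[1],b[2],.107,i),4),np.round(ray("wrist",b[1],b[2],.1,i),4))
im2=bot.camera("scene")
for b in blobs(im2,'blue'): print('scene',b[0],[int(x) for x in b[1:]],np.round(ray("scene",b[1],b[2],.107),4))
cv2.imwrite("pics/w2.png",im[:,:,::-1])
```

```text
[ 0.5736855  -0.15674397  0.24778249] [-0.20542552 -0.68126667 -0.15623877]
red 5076 [323, 60, 290, 20, 69, 80] [ 0.4481 -0.1342] [ 0.4467 -0.1339]
red 1026 [483, 314, 458, 297, 45, 42] [ 0.6866 -0.0182] [ 0.6911 -0.015 ]
red 411 [412, 327, 404, 312, 19, 32] [ 0.6898 -0.086 ] [ 0.6943 -0.0845]
green 587 [509, 143, 463, 133, 92, 23] [0.5324 0.0057] [0.533  0.0095]
green 3026 [320, 258, 292, 230, 58, 59] [ 0.6062 -0.1625] [ 0.6087 -0.1629]
blue 1533 [321, 188, 291, 169, 62, 61] [ 0.5444 -0.1513] [ 0.5454 -0.1515]
blue 618 [320, 219, 307, 206, 28, 28] [ 0.5705 -0.1563] [ 0.5721 -0.1566]
scene 63 [363, 177, 359, 174, 10, 8] [ 0.5714 -0.1586]
scene 115 [134, 192, 127, 188, 15, 10] [0.77   0.3298]
scene 50 [94, 195, 92, 191, 7, 10] [0.8005 0.4107]
scene 23 [86, 197, 85, 194, 4, 8] [0.8031 0.4294]
scene 175 [355, 212, 344, 198, 27, 23] [ 0.4852 -0.0856]
scene 93 [186, 292, 181, 288, 13, 10] [0.4516 0.3209]
scene 265 [357, 302, 342, 291, 31, 29] [0.2722 0.0351]
```

View pics/w2.png

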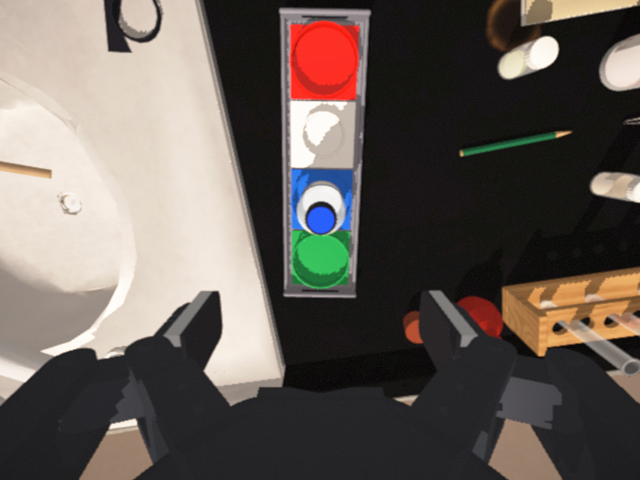

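Wrist view: the blue bottle stands in the blue cup (320,219), at (.5705,-.156). Next is the red bottle.

Request:
step_arm(targets="1 -0.02 0.07 0 0 0 0; 1 -0.04 0.14 0 0 0 0; 1 -0.06 0.22 0 0 0 0; 1 -0.08 0.29 0 0 0 0; 1 -0.1 0.37 0 0 0 0; 1 -0.12 0.44 0 0 0 0; 1 -0.14 0.52 0 0 0 0; 1 -0.16 0.59 0 0 0 0; 1 -0.18 0.66 0 0 0 0; 1 -0.186 0.674 0 0 0 0")

```text
clock: 8.5
eef_pos: [0.4749, 0.1851, 0.2383]
tool_rot: [0.077, 0.997, 0.0, -0.002]
ft_force: [-0.3, 0.4, -0.3]
grip_width: 0.0855
grasp_force: 0.0
```

Request:
step_arm(targets="1 0 0 0 0 0 0; 1 0 0 0 0 0 0")

```text
clock: 8.67
eef_pos: [0.4769, 0.1808, 0.2391]
tool_rot: [0.079, 0.997, -0.001, -0.001]
ft_force: [-0.4, 0.4, -1.3]
grip_width: 0.0856
grasp_force: 0.0
```

Run:
```python
from h import *
o=bot.get_obs();print(o['eef_pos'],o['ft_force'])
i=bot.camera_info("wrist");im=bot.camera("wrist")
for c in('red','green','blue'):
    for b in blobs(im,c,100): print(c,b[0],[int(x) for x in b[1:]],np.round(ray("wrist",b[1],b[2],.1,i),4),np.round(ray("wrist",b[1],b[2],.058,i),4))
```

```text
[0.47685091 0.1807539  0.23914141] [-0.4258755   0.40566414 -1.25776199]
red 4037 [44, 207, 7, 177, 76, 63] [ 0.4237 -0.0516] [ 0.4255 -0.0879]
red 462 [320, 229, 309, 218, 24, 24] [0.48 0.18] [0.4903 0.1782]
green 518 [230, 274, 190, 265, 82, 20] [0.5088 0.0925] [0.5234 0.0777]
green 125 [97, 351, 84, 346, 20, 14] [ 0.5667 -0.054 ] [ 0.59   -0.0907]
blue 121 [138, 86, 115, 65, 44, 38] [0.3439 0.0577] [0.3338 0.0376]
blue 562 [456, 207, 444, 195, 27, 27] [0.4796 0.2985] [0.4898 0.3145]
blue 1394 [74, 314, 34, 295, 68, 57] [ 0.5256 -0.0619] [ 0.5427 -0.0998]
blue 1421 [517, 461, 494, 440, 49, 40] [0.7679 0.3497] [0.8212 0.3734]
```

Request:
step_arm(targets="1 0.006 -0.001 -0.07 0 0 0; 1 0.006 -0.001 -0.14 0 0 0; 1 0.006 -0.001 -0.21 0 0 0; 1 0.006 -0.001 -0.27 0 0 0; 1 0.006 -0.001 -0.32 0 0 0; 1 0.006 -0.001 -0.36 0 0 0; 1 0.006 -0.001 -0.39 0 0 0; 1 0.006 -0.001 -0.41 0 0 0; 1 0.006 -0.001 -0.41 0 0 0")

```text
clock: 9.47
eef_pos: [0.4793, 0.1783, 0.0333]
tool_rot: [0.081, 0.997, -0.001, -0.002]
ft_force: [-0.7, 0.1, 0.9]
grip_width: 0.0853
grasp_force: 0.0
```

Request:
step_arm(targets="-1 0 0 0 0 0 0; -1 0 0 0 0 0 0; -1 0 0 0 0 0 0; -1 0 0 0 0 0 0; -1 0 0 0 0 0 0; -1 0 0 0 0 0 0; -1 0 0 0 0 0 0; -1 0 0 0 0 0 0")

```text
clock: 10.13
eef_pos: [0.4821, 0.1809, 0.0375]
tool_rot: [0.08, 0.997, 0.0, 0.002]
ft_force: [-0.0, -1.2, 6.0]
grip_width: 0.0467
grasp_force: 62.2
```

Request:
step_arm(targets="-1 0 0 0.06 0 0 0; -1 0 0 0.13 0 0 0; -1 0 0 0.2 0 0 0; -1 -0.01 -0.06 0.24 0 0 0; -1 -0.02 -0.13 0.24 0 0 0; -1 -0.03 -0.2 0.24 0 0 0; -1 -0.05 -0.28 0.24 0 0 0; -1 -0.06 -0.36 0.24 0 0 0; -1 -0.07 -0.44 0.24 0 0 0; -1 -0.08 -0.5 0.24 0 0 0")

```text
clock: 10.97
eef_pos: [0.44, -0.0718, 0.1562]
tool_rot: [0.08, 0.997, -0.0, 0.0]
ft_force: [0.7, 0.1, -1.6]
grip_width: 0.0465
grasp_force: 62.3
```

Request:
step_arm(targets="-1 -0.015 -0.07 0 0 0 0; -1 -0.025 -0.11 0 0 0 0; -1 -0.025 -0.123 0 0 0 0; -1 -0.025 -0.123 0 0 0 0; -1 -0.025 -0.123 0 0 0 0")

```text
clock: 11.38
eef_pos: [0.4284, -0.1305, 0.1558]
tool_rot: [0.08, 0.997, 0.0, 0.0]
ft_force: [0.9, -0.3, -1.1]
grip_width: 0.0463
grasp_force: 62.4
```

Request:
step_arm(targets="-1 0.002 -0.001 -0.06 0 0 0; -1 0.002 -0.001 -0.12 0 0 0; -1 0.002 -0.001 -0.16 0 0 0; -1 0.002 -0.001 -0.19 0 0 0; -1 0.002 -0.001 -0.205 0 0 0; -1 0.002 -0.001 -0.215 0 0 0; -1 0.002 -0.001 -0.22 0 0 0; -1 0.002 -0.001 -0.225 0 0 0; -1 0.002 -0.001 -0.228 0 0 0; -1 0.002 -0.001 -0.228 0 0 0")

```text
clock: 12.22
eef_pos: [0.4302, -0.131, 0.0445]
tool_rot: [0.079, 0.997, 0.0, 0.001]
ft_force: [-5.8, 1.6, 14.4]
grip_width: 0.0464
grasp_force: 64.0
```

Request:
step_arm(targets="1 0 0 0 0 0 0; 1 0 0 0 0 0 0; 1 0 0 0 0 0 0; 1 0 0 0 0 0 0; 1 0 0 0 0 0 0; 1 0 0 0 0 0 0")

```text
clock: 12.72
eef_pos: [0.4293, -0.1314, 0.0417]
tool_rot: [0.08, 0.997, -0.0, -0.0]
ft_force: [-0.5, 0.6, 0.0]
grip_width: 0.0852
grasp_force: 0.0
```

Request:
step_arm(targets="1 0 0 0.05 0 0 0; 1 0 0 0.12 0 0 0; 1 0 0 0.2 0 0 0; 1 0 0 0.28 0 0 0; 1 0 0 0.36 0 0 0; 1 0 0 0.4 0 0 0; 1 0 0 0.4 0 0 0")

```text
clock: 13.3
eef_pos: [0.4322, -0.1324, 0.2473]
tool_rot: [0.08, 0.997, -0.001, 0.005]
ft_force: [0.3, 0.6, -0.7]
grip_width: 0.0854
grasp_force: 0.0
```

Run:
```python
from h import *
o=bot.get_obs();print(o['eef_pos'],o['ft_force'])
i=bot.camera_info("wrist");im=bot.camera("wrist")
for c in('red','blue'):
    for b in blobs(im,c,100): print(c,b[0],[int(x) for x in b[1:]],np.round(ray("wrist",b[1],b[2],.107,i),4))
cv2.imwrite("pics/w3.png",im[:,:,::-1])
```

```text
[ 0.43224474 -0.13239355  0.24729379] [ 0.2812212   0.62824559 -0.74056233]
red 1547 [323, 189, 292, 169, 61, 61] [ 0.4033 -0.1256]
red 473 [320, 219, 309, 207, 24, 25] [ 0.4284 -0.1319]
blue 1221 [320, 301, 293, 286, 55, 50] [ 0.5064 -0.1449]
blue 431 [318, 360, 307, 350, 25, 22] [ 0.5703 -0.1562]
```

View pics/w3.png

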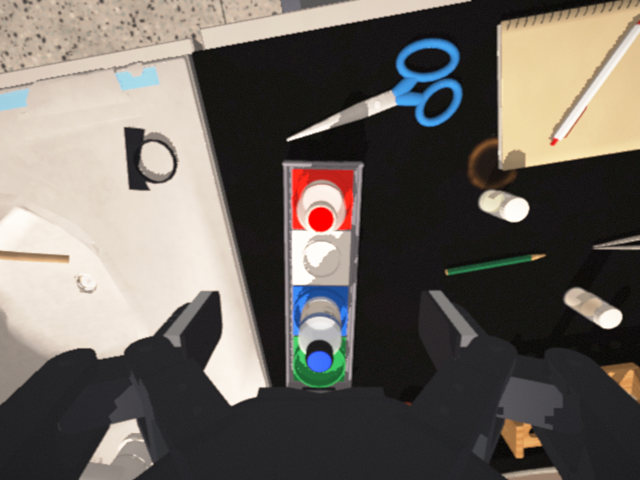

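Wrist view: red is seated in the red cup (320,219), at (.428,-.132), and blue still stands at (318,360). Next is the green bottle.

Request:
step_arm(targets="1 0.03 0.075 0 0 0 0; 1 0.06 0.15 0 0 0 0; 1 0.09 0.225 0 0 0 0; 1 0.12 0.3 0 0 0 0; 1 0.15 0.375 0 0 0 0; 1 0.18 0.45 0 0 0 0; 1 0.21 0.525 0 0 0 0; 1 0.24 0.6 0 0 0 0; 1 0.27 0.675 0 0 0 0; 1 0.3 0.75 0 0 0 0")

```text
clock: 14.18
eef_pos: [0.5787, 0.2452, 0.2392]
tool_rot: [0.08, 0.997, -0.001, -0.002]
ft_force: [1.2, 0.3, -0.5]
grip_width: 0.085
grasp_force: 0.0
```

Request:
step_arm(targets="1 0.03 0.06 -0.04 0 0 0; 1 0.05 0.12 -0.06 0 0 0; 1 0.05 0.12 -0.06 0 0 0; 1 0.05 0.12 -0.06 0 0 0; 1 0.05 0.12 -0.06 0 0 0")

```text
clock: 14.6
eef_pos: [0.6034, 0.303, 0.2096]
tool_rot: [0.08, 0.997, -0.001, -0.002]
ft_force: [-0.7, -0.8, 0.6]
grip_width: 0.0853
grasp_force: 0.0
```

Run:
```python
from h import *
o=bot.get_obs();print(o['eef_pos'],o['ft_force'],o['joint_pos'])
i=bot.camera_info("wrist");im=bot.camera("wrist")
for c in('green','blue'):
    for b in blobs(im,c,100): print(c,b[0],[int(x) for x in b[1:]],np.round(ray("wrist",b[1],b[2],.1,i),4),np.round(ray("wrist",b[1],b[2],.058,i),4))
cv2.imwrite("pics/w4.png",im[:,:,::-1])
```

```text
[0.60337883 0.30301651 0.20957222] [-0.68442713 -0.77951516  0.58491931] [ 4.65580205e-01  6.19351894e-01  5.27579153e-01  1.48311716e+00
 -3.88409637e-04  6.25076341e-01]
green 708 [81, 190, 34, 179, 94, 25] [0.541  0.1291] [0.5415 0.0983]
green 582 [328, 245, 315, 232, 28, 27] [0.613  0.3076] [0.6256 0.3066]
blue 806 [314, 86, 298, 71, 32, 33] [0.4971 0.3153] [0.4903 0.3155]
blue 1032 [388, 384, 363, 368, 48, 38] [0.7498 0.3414] [0.7853 0.346 ]
blue 250 [508, 430, 499, 419, 21, 21] [0.8186 0.4464] [0.8656 0.4686]
```

View pics/w4.png

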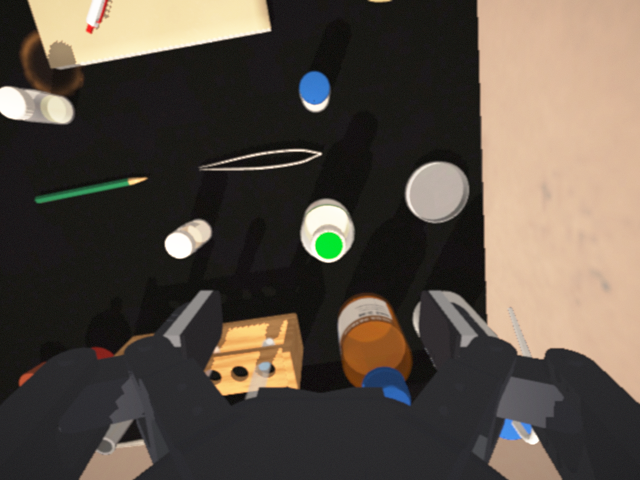

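Wrist view: the green dot is at (328,245), the blue vial is at (314,90), and the brown bottle and rack lie behind with clearance. Descending onto green.

Request:
step_arm(targets="1 0.019 0.009 -0.05 0 0 0; 1 0.019 0.009 -0.1 0 0 0; 1 0.019 0.009 -0.16 0 0 0; 1 0.019 0.009 -0.22 0 0 0; 1 0.019 0.009 -0.27 0 0 0; 1 0.019 0.009 -0.31 0 0 0; 1 0.019 0.009 -0.335 0 0 0; 1 0.019 0.009 -0.35 0 0 0; 1 0.019 0.009 -0.35 0 0 0")

```text
clock: 15.4
eef_pos: [0.6129, 0.3062, 0.0359]
tool_rot: [0.081, 0.997, -0.001, -0.001]
ft_force: [-0.4, -0.4, -0.6]
grip_width: 0.0853
grasp_force: 0.0
```

Request:
step_arm(targets="-1 0 0 0 0 0 0; -1 0 0 0 0 0 0; -1 0 0 0 0 0 0; -1 0 0 0 0 0 0; -1 0 0 0 0 0 0; -1 0 0 0 0 0 0; -1 0 0 0 0 0 0; -1 0 0 0 0 0 0")

```text
clock: 16.07
eef_pos: [0.6152, 0.3085, 0.0392]
tool_rot: [0.08, 0.997, 0.001, 0.002]
ft_force: [-0.2, -0.4, 5.7]
grip_width: 0.0461
grasp_force: 62.1
```

Request:
step_arm(targets="-1 0 0 0.06 0 0 0; -1 0 0 0.13 0 0 0; -1 0 0 0.2 0 0 0; -1 0.005 -0.05 0.24 0 0 0; -1 0.01 -0.12 0.24 0 0 0; -1 0.02 -0.2 0.24 0 0 0; -1 0.025 -0.28 0.24 0 0 0; -1 0.03 -0.36 0.24 0 0 0; -1 0.035 -0.44 0.24 0 0 0; -1 0.04 -0.52 0.24 0 0 0")

```text
clock: 16.9
eef_pos: [0.6334, 0.0465, 0.1568]
tool_rot: [0.079, 0.997, 0.0, -0.0]
ft_force: [1.4, -1.0, -2.3]
grip_width: 0.0463
grasp_force: 61.9
```

Request:
step_arm(targets="-1 0.003 -0.08 0 0 0 0; -1 0.006 -0.16 0 0 0 0; -1 0.009 -0.24 0 0 0 0; -1 0.011 -0.32 0 0 0 0; -1 0.013 -0.39 0 0 0 0; -1 0.013 -0.43 0 0 0 0; -1 0.013 -0.432 0 0 0 0; -1 0.013 -0.432 0 0 0 0; -1 0.013 -0.432 0 0 0 0")

```text
clock: 17.65
eef_pos: [0.6401, -0.1673, 0.1566]
tool_rot: [0.08, 0.997, 0.0, -0.0]
ft_force: [-0.0, -0.4, 0.2]
grip_width: 0.0458
grasp_force: 61.9
```

Request:
step_arm(targets="-1 0.002 -0.001 -0.06 0 0 0; -1 0.002 -0.001 -0.12 0 0 0; -1 0.002 -0.001 -0.16 0 0 0; -1 0.002 -0.001 -0.19 0 0 0; -1 0.002 -0.001 -0.205 0 0 0; -1 0.002 -0.001 -0.215 0 0 0; -1 0.002 -0.001 -0.22 0 0 0; -1 0.002 -0.001 -0.224 0 0 0; -1 0.002 -0.001 -0.226 0 0 0; -1 0.002 -0.001 -0.226 0 0 0")

```text
clock: 18.48
eef_pos: [0.6424, -0.168, 0.0462]
tool_rot: [0.079, 0.997, 0.0, 0.002]
ft_force: [-1.7, 1.2, 3.5]
grip_width: 0.046
grasp_force: 62.3
```

Request:
step_arm(targets="-1 0 0 -0.003 0 0 0; -1 0 0 -0.003 0 0 0")

```text
clock: 18.65
eef_pos: [0.6425, -0.168, 0.0461]
tool_rot: [0.08, 0.997, 0.0, 0.002]
ft_force: [-4.0, 2.4, 10.5]
grip_width: 0.046
grasp_force: 63.1
```

Request:
step_arm(targets="1 0 0 0 0 0 0; 1 0 0 0 0 0 0; 1 0 0 0 0 0 0; 1 0 0 0 0 0 0; 1 0 0 0 0 0 0; 1 0 0 0 0 0 0")

```text
clock: 19.15
eef_pos: [0.6411, -0.1685, 0.042]
tool_rot: [0.08, 0.997, 0.0, -0.0]
ft_force: [0.5, 0.0, 0.0]
grip_width: 0.0857
grasp_force: 0.0
```

Request:
step_arm(targets="1 0 0 0.05 0 0 0; 1 0 0 0.12 0 0 0; 1 0 0 0.2 0 0 0; 1 0 0 0.28 0 0 0; 1 0 0 0.33 0 0 0; 1 0 0 0.33 0 0 0; 1 0 0 0.33 0 0 0")

```text
clock: 19.73
eef_pos: [0.6426, -0.1688, 0.2098]
tool_rot: [0.08, 0.997, -0.0, 0.003]
ft_force: [-0.2, 0.6, -0.7]
grip_width: 0.086
grasp_force: 0.0
```

Run:
```python
from h import *
o=bot.get_obs();print(o['eef_pos'],o['ft_force'])
i=bot.camera_info("wrist");im=bot.camera("wrist")
for c in('red','blue','green'):
    for b in blobs(im,c,100): print(c,b[0],[int(x) for x in b[1:]],np.round(ray("wrist",b[1],b[2],.107,i),4))
```

```text
[ 0.64256984 -0.16882989  0.20983876] [-0.24679761  0.5551435  -0.65094831]
red 1055 [325, 6, 286, 0, 78, 14] [ 0.493  -0.1419]
red 2676 [504, 282, 473, 255, 66, 54] [ 0.7039 -0.0301]
red 502 [433, 285, 417, 274, 35, 26] [ 0.6974 -0.0864]
blue 2119 [321, 135, 287, 100, 72, 75] [ 0.5702 -0.1562]
blue 990 [321, 135, 305, 118, 35, 36] [ 0.5706 -0.1563]
green 885 [542, 69, 489, 55, 108, 30] [ 0.5521 -0.0044]
green 1750 [321, 195, 288, 175, 67, 66] [ 0.6123 -0.1635]
green 634 [321, 233, 307, 220, 29, 28] [ 0.641 -0.168]
```

Green is seated at (.641,-.168). Last is the blue-cap vial: of the three vials, only the one at scene (188,293) and wrist (314,90) has a blue cap.

Request:
step_arm(targets="1 -0.024 0.075 0 0 0 0; 1 -0.048 0.15 0 0 0 0; 1 -0.072 0.225 0 0 0 0; 1 -0.096 0.3 0 0 0 0; 1 -0.12 0.375 0 0 0 0; 1 -0.144 0.45 0 0 0 0; 1 -0.168 0.525 0 0 0 0; 1 -0.19 0.6 0 0 0 0; 1 -0.21 0.675 0 0 0 0; 1 -0.235 0.75 0 0 0 0")

```text
clock: 20.62
eef_pos: [0.5218, 0.2077, 0.2047]
tool_rot: [0.08, 0.997, -0.001, -0.002]
ft_force: [0.7, -0.1, -0.7]
grip_width: 0.0851
grasp_force: 0.0
```

Request:
step_arm(targets="1 -0.024 0.075 -0.01 0 0 0; 1 -0.048 0.15 -0.02 0 0 0; 1 -0.07 0.215 -0.03 0 0 0; 1 -0.07 0.218 -0.03 0 0 0; 1 -0.07 0.218 -0.03 0 0 0; 1 -0.07 0.218 -0.03 0 0 0")

```text
clock: 21.12
eef_pos: [0.4878, 0.3149, 0.1904]
tool_rot: [0.079, 0.997, -0.001, -0.001]
ft_force: [0.3, -0.2, 0.4]
grip_width: 0.0852
grasp_force: 0.0
```

Run:
```python
from h import *
o=bot.get_obs();print(o['eef_pos'],o['ft_force'])
i=bot.camera_info("wrist");im=bot.camera("wrist")
for b in blobs(im,'blue',100): print(b[0],[int(x) for x in b[1:]],np.round(ray("wrist",b[1],b[2],.058,i),4),np.round(ray("wrist",b[1],b[2],.054,i),4))
cv2.imwrite("pics/w5.png",im[:,:,::-1])
```

```text
[0.48779956 0.31489743 0.19039111] [ 0.26783135 -0.15781354  0.39971973]
689 [322, 230, 307, 216, 31, 29] [0.4903 0.3155] [0.4913 0.3154]
```

View pics/w5.png

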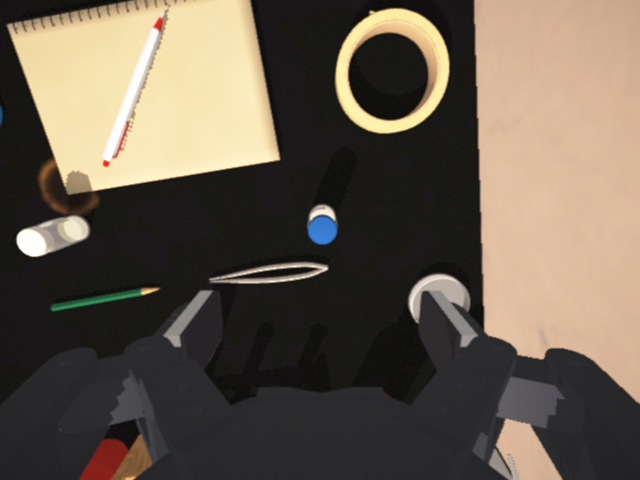

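Wrist view: the blue-cap vial is at (322,230), alone between the fingers' path. The dish at (440,300) and the tape at (392,70) are clear.

Request:
step_arm(targets="1 0.005 0.001 -0.06 0 0 0; 1 0.005 0.001 -0.13 0 0 0; 1 0.005 0.001 -0.2 0 0 0; 1 0.005 0.001 -0.25 0 0 0; 1 0.005 0.001 -0.29 0 0 0; 1 0.005 0.001 -0.315 0 0 0; 1 0.005 0.001 -0.33 0 0 0; 1 0.005 0.001 -0.338 0 0 0; 1 0.005 0.001 -0.338 0 0 0")

```text
clock: 21.92
eef_pos: [0.4915, 0.3149, 0.0228]
tool_rot: [0.081, 0.997, -0.0, -0.0]
ft_force: [0.3, 0.3, 0.2]
grip_width: 0.0858
grasp_force: 0.0
```

Request:
step_arm(targets="-0.2 0 0 0 0 0 0; -0.5 0 0 0 0 0 0; -1 0 0 0 0 0 0; -1 0 0 0 0 0 0; -1 0 0 0 0 0 0; -1 0 0 0 0 0 0; -1 0 0 0 0 0 0; -1 0 0 0 0 0 0; -1 0 0 0 0 0 0; -1 0 0 0 0 0 0")

```text
clock: 22.75
eef_pos: [0.4918, 0.3165, 0.0242]
tool_rot: [0.08, 0.997, 0.001, 0.001]
ft_force: [-0.8, 0.2, 5.4]
grip_width: 0.025
grasp_force: 59.2
```

Request:
step_arm(targets="-1 0 0 0.06 0 0 0; -1 0 0 0.13 0 0 0; -1 0 0 0.21 0 0 0; -1 0 -0.04 0.28 0 0 0; -1 0 -0.1 0.3 0 0 0; -1 0.003 -0.18 0.3 0 0 0; -1 0.005 -0.26 0.3 0 0 0; -1 0.007 -0.34 0.3 0 0 0; -1 0.009 -0.42 0.3 0 0 0; -1 0.01 -0.5 0.3 0 0 0")

```text
clock: 23.58
eef_pos: [0.4956, 0.0644, 0.173]
tool_rot: [0.079, 0.997, -0.0, -0.0]
ft_force: [1.6, -1.3, -0.8]
grip_width: 0.0254
grasp_force: 59.0
```

Request:
step_arm(targets="-1 0.001 -0.08 0 0 0 0; -1 0.002 -0.16 0 0 0 0; -1 0.003 -0.24 0 0 0 0; -1 0.004 -0.32 0 0 0 0; -1 0.005 -0.38 0 0 0 0; -1 0.005 -0.415 0 0 0 0; -1 0.005 -0.418 0 0 0 0; -1 0.005 -0.418 0 0 0 0; -1 0.005 -0.418 0 0 0 0")

```text
clock: 24.33
eef_pos: [0.4984, -0.1423, 0.1729]
tool_rot: [0.08, 0.997, 0.0, -0.0]
ft_force: [1.3, -0.0, 0.3]
grip_width: 0.0255
grasp_force: 59.0
```

Run:
```python
from h import *
im=bot.camera("wrist");i=bot.camera_info("wrist");print(bot.get_obs()['eef_pos'])
cv2.imwrite("pics/w6.png",im[:,:,::-1])
for c in('red','blue'):
    for b in blobs(im,c,100): print(c,b[0],[int(x) for x in b[1:]],np.round(ray("wrist",b[1],b[2],.107,i),4))
```

```text
[ 0.49852013 -0.14188838  0.17299739]
red 2557 [323, 139, 282, 98, 80, 85] [ 0.4291 -0.1289]
red 1114 [319, 139, 301, 120, 37, 39] [ 0.4285 -0.1315]
red 143 [435, 420, 426, 408, 22, 24] [ 0.6473 -0.0757]
blue 267 [290, 265, 284, 257, 18, 22] [ 0.5055 -0.1633]
blue 213 [348, 266, 339, 257, 16, 23] [ 0.5119 -0.1252]
blue 3729 [320, 325, 287, 290, 67, 74] [ 0.5525 -0.1507]
```

View pics/w6.png

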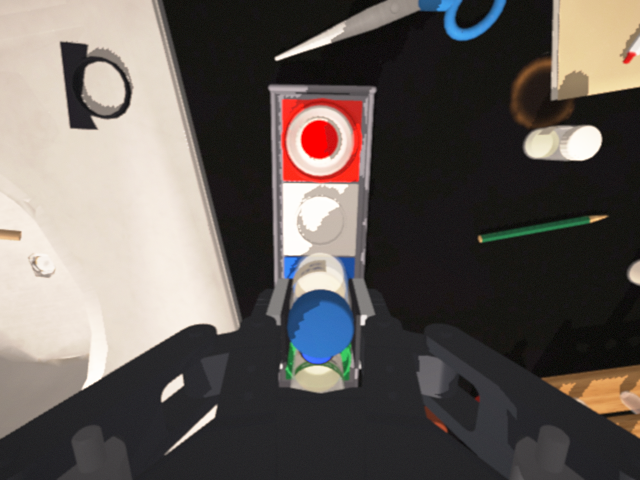

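Wrist view: the vial is held with its cap at (320,320), above the white ring cup at (321,219). Red stands at (319,139). Lowering.

Request:
step_arm(targets="-1 0 -0.002 -0.06 0 0 0; -1 0 -0.002 -0.12 0 0 0; -1 0 -0.002 -0.18 0 0 0; -1 0 -0.002 -0.22 0 0 0; -1 0 -0.002 -0.245 0 0 0; -1 0 -0.002 -0.26 0 0 0; -1 0 -0.002 -0.27 0 0 0; -1 0 -0.002 -0.278 0 0 0; -1 0 -0.002 -0.284 0 0 0; -1 0 -0.002 -0.284 0 0 0")

```text
clock: 25.22
eef_pos: [0.4991, -0.1438, 0.0315]
tool_rot: [0.08, 0.997, -0.0, 0.0]
ft_force: [-0.5, 0.9, 0.1]
grip_width: 0.025
grasp_force: 59.0
```

Request:
step_arm(targets="-1 0 0 -0.003 0 0 0; -1 0 0 -0.003 0 0 0")

```text
clock: 25.38
eef_pos: [0.4995, -0.144, 0.0312]
tool_rot: [0.08, 0.997, 0.0, 0.001]
ft_force: [-0.6, 1.3, 3.6]
grip_width: 0.0255
grasp_force: 59.6
```

Light contact with the floor, so I'll release, rise and retreat.

Request:
step_arm(targets="-0.3 0 0 0 0 0 0; 0 0 0 0 0 0 0; 0.4 0 0 0 0 0 0; 1 0 0 0 0 0 0; 1 0 0 0 0 0 0; 1 0 0 0 0 0 0; 1 0 0 0 0 0 0; 1 0 0 0 0 0 0")

```text
clock: 26.05
eef_pos: [0.4987, -0.1439, 0.0297]
tool_rot: [0.08, 0.997, 0.0, -0.0]
ft_force: [0.2, -0.0, 0.4]
grip_width: 0.0852
grasp_force: 0.0
```

Request:
step_arm(targets="1 0 0 0.04 0 0 0; 1 0 0 0.1 0 0 0; 1 0 0 0.18 0 0 0; 1 0 0 0.26 0 0 0; 1 0 0 0.34 0 0 0; 1 -0.05 0 0.42 0 0 0; 1 -0.1 0 0.46 0 0 0; 1 -0.1 0 0.46 0 0 0")

```text
clock: 26.72
eef_pos: [0.4479, -0.1446, 0.2662]
tool_rot: [0.08, 0.997, -0.001, 0.004]
ft_force: [0.6, 1.1, 0.2]
grip_width: 0.0856
grasp_force: 0.0
```

Run:
```python
from h import *
o=bot.get_obs();print(o['eef_pos'],o['ft_force'])
i=bot.camera_info("wrist");im=bot.camera("wrist")
for c in('red','blue','green'):
    for b in blobs(im,c,100): print(c,b[0],[int(x) for x in b[1:]],np.round(ray("wrist",b[1],b[2],.107,i),4),np.round(ray("wrist",b[1],b[2],.065,i),4))
s=bot.camera("side")
print('white vials',ray("wrist",0,0,0,i)[0])
a=cv2.resize(s[150:330,240:480],(640,480));w=im
cv2.imwrite("pics/f.png",cv2.resize(np.hstack([a,w]),(800,300))[:,:,::-1])
```

```text
[ 0.44791406 -0.1445647   0.26616378] [0.57379371 1.07656876 0.22622661]
red 1462 [330, 174, 301, 153, 60, 60] [ 0.4091 -0.1297] [ 0.4131 -0.1292]
red 440 [330, 196, 320, 185, 23, 24] [ 0.4286 -0.132 ] [ 0.4353 -0.1318]
red 280 [409, 393, 401, 384, 19, 22] [ 0.6559 -0.0798] [ 0.6944 -0.0723]
blue 356 [328, 253, 318, 243, 21, 22] [ 0.4827 -0.143 ] [ 0.497  -0.1443]
blue 1121 [326, 282, 301, 268, 54, 49] [ 0.5123 -0.1491] [ 0.5307 -0.1512]
blue 413 [328, 335, 317, 325, 24, 22] [ 0.5703 -0.1561] [ 0.5968 -0.1593]
green 471 [491, 247, 452, 238, 80, 19] [0.5007 0.0113] [0.5176 0.0315]
green 286 [304, 338, 301, 318, 12, 44] [ 0.5699 -0.1808] [ 0.5964 -0.1874]
green 241 [347, 339, 342, 318, 10, 44] [ 0.5784 -0.1371] [ 0.6061 -0.1376]
green 121 [326, 389, 318, 385, 19, 9] [ 0.6356 -0.1683] [ 0.6713 -0.1732]
white vials 0.18303406298816283
```

View pics/f.png

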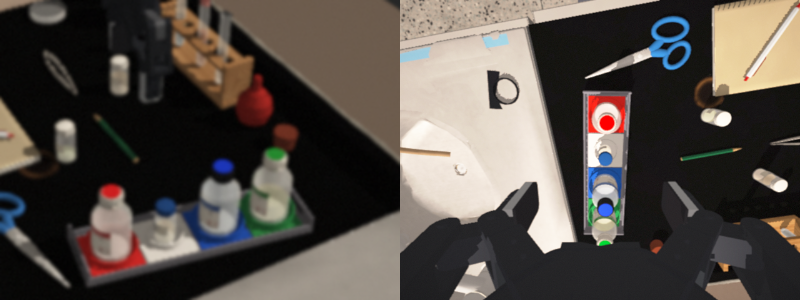

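The picture shows all four items upright in their matching cups. In the side crop they are red (112,225), vial (165,222), blue (222,200) and green (272,190). Both white vials still stand at (65,140) and (120,75), and every measured centre is within 3 mm of its cup's. Handing in.

```bash
python3 -c "
from workcell import bot
print(bot.job_done())"
```

```text
the job is handed in; nothing more can be done
None
```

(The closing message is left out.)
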